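# Load the microscope stage from the vial feeder

### The arm

A 7-joint arm with a two-finger parallel gripper is mounted at the origin on the work surface. World frame = base frame: x ahead of the robot, y to its left, z up, the work surface at z = 0. Lengths are in m, angles in rad, forces in N, time in s.
With the tool pointing down it reaches from about 0.35 to 0.9 m from the base axis. Payload 19.9 kg.
Tool frame: the origin (TCP) lies on the centre line of the jaws, within the pads' length; the fingertips stand ahead of it and the grasp point (between the pads) lies 11 mm behind it (ctrl.tip_reach is the x of the fingertips in the tool frame, in m); x points along the fingers, z is the direction in which the jaws open and shut, and the axes are right-handed (so a half turn about x gives the same grasp; the last joint's range is limited). The gripper opens to 85 mm and grips with 20 to 120 N. Pads are 22 mm wide; open, the fingers measure 114 mm over their backs; the gripper's body (76 mm by 85 mm) begins 54 mm behind the grasp point. The pads swing forward as they close: fully open they stand 13 mm farther back than shut.
Start: joints at [1.234, 0.417, -0.01, 1.614, 0.005, 1.111, -0.053], TCP at [0.182, -0.598, 0.239] pointing down, gripper open.
Joint ranges: [-2.81, 2.81], [-0.39, 2.02], [-1.27, 1.25], [0.06, 2.57], [-1.19, 4.33], [0.19, 2], [-2.82, 2.82]. Speed limits (rad/s): [1.89, 1.89, 2.39, 2.39, 3.01, 3.01, 3.01].

### API

Orientations are given as a unit quaternion [x, y, z, w].
In Python, from cell import ctrl, viewer, finish_job gives the robot as it stands. The module is installed in compiled form; this text tells all that it offers.
- The arm moves only by the tool play_rows, never from a script. Its argument "moves" is a list of rows, each an object of numbers: "gripper": the opening, from 0 (shut) to 1 (fully open); "tx", "ty", "tz": the shift along the tool's x, y, z in m; "ax", "ay", "az": the turn, a rotation vector about the tool's x, y, z in degrees. In form: [{"gripper": .., "tx": .., "ty": .., "tz": .., "ax": .., "ay": .., "az": ..}, ...]. A call has 1 to 10 rows; each row shifts and turns the commanded pose from where the row before left it, along the tool's axes as they then stand; what a row does not reach is not made up. A row lasts 1/8 s, in which the tool goes at most 62.5 mm and 10.7 degrees, less where a joint would pass 70% of its speed; a pose out of reach is approached as far as the arm can. A call is refused whole if a number of a shift passes 0.0625 or a number of a turn 10.7, either way. A call with a gripper value outside its range is refused whole. The fingers move at their own pace and stop on an object; the grip force is fixed at half the most. Time passes only in rows, so rows that do not move let the fingers close. It gives the time, the measured TCP pose, the force and the opening at its end, in the units of the state.
- ctrl.sense(): the state, without advancing time (a new reading comes with each control period).
- viewer.grab_frame(name): name is "scene" or "top" or "wrist"; returns the picture (384x512x3 uint8, blue, green, red); there is no depth.
- viewer.get_calibration(name): a dict with "K" (3x3 intrinsics, pixels), "xyz" and "rotation" of the camera in the world. Camera axes: x right, y up, looking along -z (the intrinsics and any distortion apply to the point x, -y, -z); pixel columns grow to the right and rows downward; lengths in m; the calibration is good to about 2 mm. A picture is of the moment at which its call begins: read the wrist's pose just before it. get_calibration takes no time and is no camera call; for the wrist camera it gives the pose at the moment of the call.
- finish_job(): hands the job in, once; it reports no verdict.
The state is a dict: "t": time; "joint_positions": joint angles; "qvel": joint speeds; "joint_efforts": joint torques, N m; "ee_pos": TCP position; "orientation": TCP orientation; "contact_force": force on the tool from outside, world axes, zero at the start; "torque": the same for the moment, N m; "width": finger opening in m.
Only numpy, scipy, OpenCV 4.12 (cv2) and the standard library are available. Lean on these libraries where they do the work, as an engineer would, in place of code of your own. Each camera call takes 0.05 s, during which the arm holds its last target.

### The job

Load the two empty cradles of the microscope stage from the sloped vial feeder: take the vial at the stop and lay it in an empty cradle, let the next one roll down to the stop, then take that one and lay it in the other empty cradle, so that the third is left waiting at the stop. Lay each vial down along its cradle and centred lengthwise, without dropping it, and leave the short vial, the vials still on the track and everything else on the bench as they are.

Things in the scene. Friction and masses are not known exactly. Their poses are not given: they have to be found in the camera images.
- feeder: Fixed gravity feeder, aluminium track on a grey foot (75 mm wide). Origin on the table below the vial at the stop; the track climbs at 12 degrees towards its +x, 130 mm long. At the low end track floor and lip are only 30 mm wide, so 10 mm of the vial is free at either end, over the 10 mm thick foot. Side guides (61 mm apart outside) begin 26 mm up the track from the end vial's centre.
- stop (a point): On the feeder: where the centre of a vial resting against the stop lies, 62 mm above the table. y runs along the vial's length. The lip reaches 4 mm above this point's level (measured square to the track).
- stage: Microscope stage on its bench stand, fixed: black plate 190 (x) by 140 (y) mm, top 40 mm above the table, carrying a low aluminium block with three open V cradles side by side along x, 44 mm apart, 30 mm wide in y. Origin on the table under the middle; z up.
- short_vial_center (a point): Centre of the short thick vial (32 mm diameter, 34 mm long, amber glass, white cap) that lies in one of the three cradles, which one varies; it stays there. y along its length.
- cradle0 (a point): Where the centre of a seated feeder vial lies in cradle 0 (at x = -44 mm on the stage), 80 mm above the table and 40 mm above the black plate. y runs along the cradle, so along the seated vial. The 45-degree faces of the V end 2 mm below this level, 17.5 mm to either side; a vial set down a few mm off slides home.
- cradle1 (a point): Where the centre of a seated feeder vial lies in cradle 1 (at x = 0 mm on the stage), 80 mm above the table and 40 mm above the black plate. y runs along the cradle, so along the seated vial. The 45-degree faces of the V end 2 mm below this level, 17.5 mm to either side; a vial set down a few mm off slides home.
- cradle2 (a point): Where the centre of a seated feeder vial lies in cradle 2 (at x = 44 mm on the stage), 80 mm above the table and 40 mm above the black plate. y runs along the cradle, so along the seated vial. The 45-degree faces of the V end 2 mm below this level, 17.5 mm to either side; a vial set down a few mm off slides home.
- vial1_center (a point): Centre of the end vial on the track at the start (resting at the stop): amber glass, white cap, plain cylinder 28 mm diameter, 50 mm long, 25 to 60 g, lying along its y (x and z turn as it rolls). It can be pinched by its two flat ends from above; the next vial up the track touches it, so wide fingers should keep clear of that one's ends.
- vial2_center (a point): Centre of the second vial on the track at the start (28 mm up the track): amber glass, white cap, plain cylinder 28 mm diameter, 50 mm long, 25 to 60 g, lying along its y (x and z turn as it rolls). It can be pinched by its two flat ends from above; the next vial up the track touches it, so wide fingers should keep clear of that one's ends. Rolls to the stop by itself when the one before is lifted away.
- vial3_center (a point): Centre of the third vial on the track at the start (56 mm up the track): amber glass, white cap, plain cylinder 28 mm diameter, 50 mm long, 25 to 60 g, lying along its y (x and z turn as it rolls). It can be pinched by its two flat ends from above; the next vial up the track touches it, so wide fingers should keep clear of that one's ends. Rolls to the stop by itself when the one before is lifted away.
- vial4_center (a point): Centre of the fourth vial on the track at the start (84 mm up the track): amber glass, white cap, plain cylinder 28 mm diameter, 50 mm long, 25 to 60 g, lying along its y (x and z turn as it rolls). It can be pinched by its two flat ends from above; the next vial up the track touches it, so wide fingers should keep clear of that one's ends. Rolls to the stop by itself when the one before is lifted away.
- reagent_bottle: Bystander: glass bottle 64 mm diameter, 170 mm tall, between feeder and stage. Origin under its centre.
- objective: Bystander: steel lens barrel standing on the table, 30 mm diameter, 48 mm tall, close beside the stage. Origin under its centre.
- dropper_bottle: Bystander: small glass bottle 44 mm diameter, 110 mm tall, close beside the feeder track. Origin under its centre.
- slide_box: Bystander: grey box 85 by 75 by 32 mm. Origin under its centre.
- beaker: Bystander: open glass beaker 66 mm diameter, 85 mm tall. Origin under its centre.
- dish_jar: Bystander: glass jar 60 mm diameter, 60 mm tall. Origin under its centre.
- dish: Bystander: clear covered dish 57 mm diameter, 17 mm tall. Origin under its centre.
- lens_cloth_tin: Bystander: flat steel tin 70 by 45 by 20 mm. Origin under its centre.

How it is judged:
On the way, in this order (a step that is already met when the one before it is completed fails the run):
1. the end vial lies released in an empty cradle and the second vial has rolled to the stop (((distance between vial1_center and cradle0 below 0.01 m and angle between the y axis of vial1_center and the y axis of cradle0, either way round below 0.15 rad) or (distance between vial1_center and cradle1 below 0.01 m and angle between the y axis of vial1_center and the y axis of cradle1, either way round below 0.15 rad) or (distance between vial1_center and cradle2 below 0.01 m and angle between the y axis of vial1_center and the y axis of cradle2, either way round below 0.15 rad)) and contact force between the fingers and vial1 below 0.3 N and linear speed of each of vial1, vial2 below 0.03 m/s and distance between vial2_center and stop below 0.006 m and angle between the y axis of vial2_center and the y axis of stop, either way round below 0.15 rad and contact force between the fingers and vial2 below 0.3 N), for 0.2 s.
2. the second vial lies released in the other empty cradle and the third has rolled to the stop (((distance between vial1_center and cradle0 below 0.01 m and angle between the y axis of vial1_center and the y axis of cradle0, either way round below 0.15 rad) or (distance between vial1_center and cradle1 below 0.01 m and angle between the y axis of vial1_center and the y axis of cradle1, either way round below 0.15 rad) or (distance between vial1_center and cradle2 below 0.01 m and angle between the y axis of vial1_center and the y axis of cradle2, either way round below 0.15 rad)) and contact force between the fingers and vial1 below 0.3 N and linear speed of each of vial1, vial2, vial3 below 0.03 m/s and ((distance between vial2_center and cradle0 below 0.01 m and angle between the y axis of vial2_center and the y axis of cradle0, either way round below 0.15 rad) or (distance between vial2_center and cradle1 below 0.01 m and angle between the y axis of vial2_center and the y axis of cradle1, either way round below 0.15 rad) or (distance between vial2_center and cradle2 below 0.01 m and angle between the y axis of vial2_center and the y axis of cradle2, either way round below 0.15 rad)) and contact force between the fingers and vial2 below 0.3 N and distance between vial3_center and stop below 0.006 m and angle between the y axis of vial3_center and the y axis of stop, either way round below 0.15 rad and contact force between the fingers and vial3 below 0.3 N), for 0.2 s.
At the end, for the whole second after the job is handed in: Vials 1 and 2 lie released, at rest in the two once-empty cradles (centre within 10 mm of the cradle point, 0.15 rad of its line); vial 3 rests at the stop (6 mm, 0.15 rad), vial 4 behind it (within 36 mm of the stop); the short vial is within 12 mm of its start (all of step 2 and distance between vial4_center and stop below 0.036 m and distance of short_vial_center from where it was at the start of the episode below 0.012 m); the robot touches nothing.
It fails at once if the short vial is moved by more than 12 mm (distance of short_vial_center from where it was at the start of the episode above 0.012 m).
It fails at once if the third or fourth vial is taken off the track (distance between vial3_center and stop above 0.075 m or distance between vial4_center and stop above 0.1 m).
It fails at once if a vial is dropped or slammed onto the stage (faster than 0.45 m/s just above its cradle) ((horizontal distance between vial1_center and stage below 0.08 m and height (world z) of vial1_center below 0.095 m and linear speed of vial1 above 0.45 m/s) or (horizontal distance between vial2_center and stage below 0.08 m and height (world z) of vial2_center below 0.095 m and linear speed of vial2 above 0.45 m/s)).
It fails at once if a bystander is shifted by more than 25 mm (distance of any of reagent_bottle, objective, dropper_bottle, slide_box, beaker, dish_jar, dish, lens_cloth_tin from where it was at the start of the episode above 0.025 m).
It fails at once if a bystander is tipped over (angle between any of reagent_bottle, objective, dropper_bottle, slide_box, beaker, dish_jar, dish, lens_cloth_tin's own z axis and vertical above 0.5 rad).
It also fails if it takes over 70 s, if anything falls off the work surface, if the arm or the gripper's body presses on something with over 40 N, if the wrist force passes 120 N, or if a joint passes its speed limit or range.

## Working session

There is one attempt and no reset: what is moved stays moved. The work goes in short steps, Python scripts to look and compute and a tool call to move; the robot and the scene stay as the last step left them, time stands still between calls to the robot, and variables do not carry over. Pictures are saved under pics/ and viewed, and the job is handed in when it is done.

Besides the shell and the picture viewer there is one more tool, called as name([rows], argument=value, ...), one row to a line, values as JSON. play_rows: Moves the arm, as the interface text tells. Its arguments: {"type":"object","properties":{"moves":{"type":"array","items":{"type":"object","properties":{"gripper":{"type":"number"},"tx":{"type":"number"},"ty":{"type":"number"},"tz":{"type":"number"},"ax":{"type":"number"},"ay":{"type":"number"},"az":{"type":"number"}}}}},"required":["moves"]}

```bash
mkdir -p pics; python3 - <<'E'
from cell import ctrl, viewer
import cv2
s=ctrl.sense(); print({k:s[k] for k in('t','ee_pos','orientation','width','contact_force')}, ctrl.tip_reach)
for n in('scene','top','wrist'):
    c=viewer.get_calibration(n); print(n,c)
    cv2.imwrite(f'pics/{n}0.png',viewer.grab_frame(n))
E
```

```text
{'t': 0.0, 'ee_pos': array([ 0.1820573 , -0.59753996,  0.23866009]), 'orientation': array([ 0.42108611,  0.5685893 , -0.42064206,  0.56784941]), 'width': 0.08542859775775617, 'contact_force': array([-0.07862038, -0.43273886,  0.42432665])} 0.008
scene {'K': array([[456.3546117 ,   0.        , 252.69051295],
       [  0.        , 456.3546117 , 186.54765987],
       [  0.        ,   0.        ,   1.        ]]), 'xyz': array([1.3874161 , 0.35988851, 0.95885572]), 'rotation': array([0.21644191, 0.3345809 , 0.7628922 , 0.50912083])}
top {'K': array([[430.83690503,   0.        , 254.78965973],
       [  0.        , 430.83690503, 195.03896343],
       [  0.        ,   0.        ,   1.        ]]), 'xyz': array([ 2.70389544e-01, -8.85124116e-05,  1.39834420e+00]), 'rotation': array([ 0.06840883, -0.06567043, -0.69752192,  0.71026108])}
wrist {'K': array([[265.76812082,   0.        , 251.5704904 ],
       [  0.        , 265.76812082, 192.71224063],
       [  0.        ,   0.        ,   1.        ]]), 'xyz': array([ 0.25378797, -0.57565109,  0.37176554]), 'rotation': array([-0.11980973,  0.08976169, -0.58821681,  0.79472602])}
```

View pics/scene0.png

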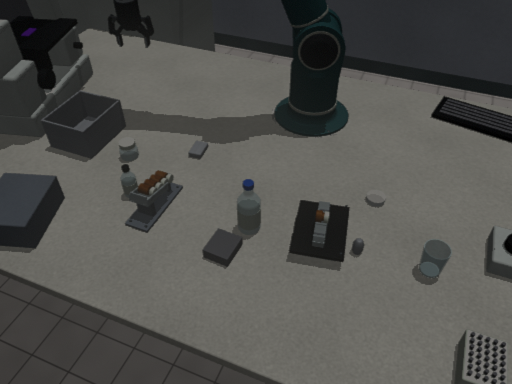

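View pics/top0.png

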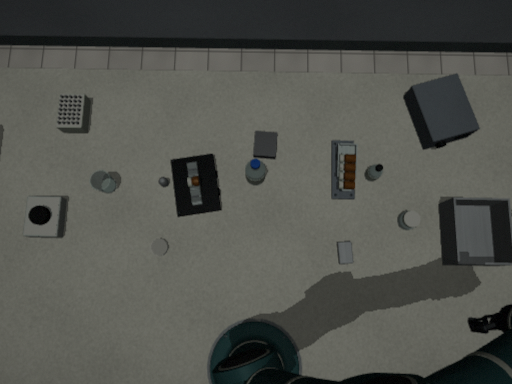

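View pics/wrist0.png

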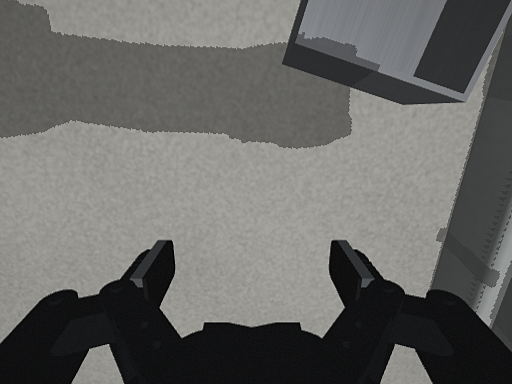

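```bash
python3 - <<'E'
import cv2,numpy as np
t=cv2.imread('pics/top0.png')
a=cv2.resize(t[125:215,155:225],None,fx=6,fy=6,interpolation=cv2.INTER_CUBIC)
b=cv2.resize(t[125:215,325:395],None,fx=6,fy=6,interpolation=cv2.INTER_CUBIC)
o=np.hstack([a,b[:540]]);o=cv2.resize(o,(800,514)); cv2.imwrite('pics/topz.png',np.clip(o*1.5,0,255).astype('uint8'))
s=cv2.imread('pics/scene0.png')
a=cv2.resize(s[160:235,115:195],None,fx=5,fy=5,interpolation=cv2.INTER_CUBIC)
b=cv2.resize(s[195:270,285:365],None,fx=5,fy=5,interpolation=cv2.INTER_CUBIC)
cv2.imwrite('pics/scz.png',np.clip(np.hstack([a,b])*1.5,0,255).astype('uint8'))
E
```

```text
(no output)
```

View pics/topz.png

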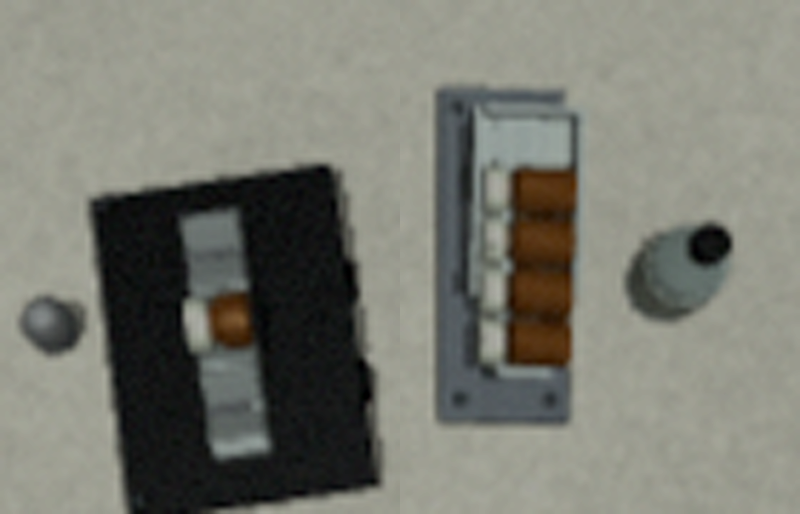

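View pics/scz.png

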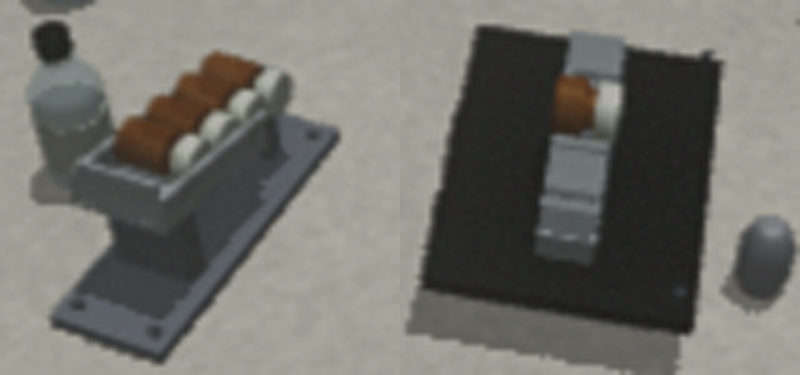

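```bash
cat > h.py <<'E'
import numpy as np, cv2
from scipy.spatial.transform import Rotation as R
from cell import ctrl, viewer
def ray(c,uv):
    K=c['K']; d=np.array([(uv[0]-K[0,2])/K[0,0],-(uv[1]-K[1,2])/K[1,1],-1.]); return R.from_quat(c['rotation']).apply(d)
def onz(c,uv,z):
    d=ray(c,uv); p=np.array(c['xyz']); return p+d*(z-p[2])/d[2]
def proj(c,P):
    q=R.from_quat(c['rotation']).inv().apply(np.asarray(P,float)-c['xyz']); K=c['K']
    return np.stack([K[0,0]*q[...,0]/-q[...,2]+K[0,2],K[1,1]*-q[...,1]/-q[...,2]+K[1,2]],-1)
def tri(c1,a,c2,b):
    d1,d2=ray(c1,a),ray(c2,b); A=np.stack([d1,-d2],1); x,*_=np.linalg.lstsq(A,c2['xyz']-np.array(c1['xyz']),rcond=None)
    p,q=c1['xyz']+x[0]*d1,c2['xyz']+x[1]*d2; return (p+q)/2,np.linalg.norm(p-q)
def amber(im):
    h=cv2.cvtColor(im,cv2.COLOR_BGR2HSV); return cv2.inRange(h,(4,120,50),(20,255,255))
def pose():
    s=ctrl.sense(); return s, R.from_quat(s['orientation'])
def rel(target_p, target_R):
    s,r=pose(); return r.inv().apply(np.array(target_p)-s['ee_pos']), np.degrees((r.inv()*target_R).as_rotvec())
E
python3 - <<'E'
from h import *
ct=viewer.get_calibration('top');cs=viewer.get_calibration('scene')
T=cv2.imread('pics/top0.png');S=cv2.imread('pics/scene0.png')
for n,im,c in(('top',T,ct),('scene',S,cs)):
    m=amber(im); k,l,st,ce=cv2.connectedComponentsWithStats(m)
    for i in range(1,k):
        if st[i,4]>15: print(n,st[i],ce[i],onz(c,ce[i],.075)[:2])
# plate corners (from topz: scale 800/840)
f=840/800/6
for uv in((92,200),(333,165),(380,487),(130,512)): 
    p=(155+uv[0]*f,125+uv[1]*f); print('plate',onz(ct,p,.04)[:2])
for uv in((437,88),(570,422),(437,422)):
    p=(325+(uv[0]-400)*f,125+uv[1]*f); print('foot',onz(ct,p,.01)[:2])
for a in((343,173),):pass
s,r=pose(); print(r.as_matrix().round(3))
E
```

```text
top [346 155  10   6  46] [350.69565217 157.52173913] [ 0.65160914 -0.2952537 ]
top [346 164   9   6  43] [349.93023256 166.3255814 ] [ 0.62267514 -0.29214705]
top [345 173  10   7  46] [349.80434783 175.36956522] [ 0.59322741 -0.29106287]
top [192 178   6   6  29] [194.51724138 180.37931034] [0.56831516 0.19805975]
top [345 182  10   6  47] [349.70212766 184.25531915] [ 0.56452852 -0.29007359]
scene [139 171  27  20 195] [151.66666667 180.41538462] [ 0.6047438  -0.29625603]
scene [316 210   8   8  46] [319.47826087 213.7826087 ] [0.54921656 0.19000196]
plate [0.64294993 0.28276906]
plate [0.66610456 0.1459025 ]
plate [0.48021706 0.11286353]
plate [0.46363036 0.25170127]
foot [ 0.72884292 -0.24658425]
foot [ 0.530346   -0.31969691]
foot [ 0.52898179 -0.243531  ]
[[-0.     0.957  0.291]
 [ 0.001  0.291 -0.957]
 [-1.    -0.    -0.001]]
```

play_rows([
  {"gripper": 1,"tx": -0.001,"ty": 0.02,"tz": -0.01},
  {"ty": 0.04,"tz": -0.021},
  {"ty": 0.04,"tz": -0.021},
  {"ty": 0.04,"tz": -0.021},
  {"ty": 0.04,"tz": -0.021},
  {"ty": 0.04,"tz": -0.021},
  {"ty": 0.04,"tz": -0.021},
  {"ty": 0.04,"tz": -0.021},
  {"ty": 0.04,"tz": -0.021},
  {"ty": 0.04,"tz": -0.021},
])

```text
validation failed for argument at $.mo...
```

play_rows([
  {"ty": 0.018,"tz": -0.016,"ax": 4},
  {"ax": 6},
  {"ax": 6},
  {"ax": 2},
  {},
  {},
])

```text
validation failed for argument at $.mo...
```

```bash
python3 - <<'E'
from h import *
s,r=pose(); print(s['t'],s['ee_pos'],r.as_matrix().round(3),s['joint_positions'])
c=viewer.get_calibration('wrist'); im=viewer.grab_frame('wrist'); cv2.imwrite('pics/w1.png',im); print(c)
E
```

```text
0.15 [ 0.18209665 -0.59760165  0.23879314] [[-0.     0.957  0.291]
 [ 0.001  0.291 -0.957]
 [-1.    -0.    -0.001]] [ 1.23353358  0.4178479  -0.01033136  1.61404498  0.00470969  1.11071139
 -0.05300875]
{'K': array([[265.76812082,   0.        , 251.5704904 ],
       [  0.        , 265.76812082, 192.71224063],
       [  0.        ,   0.        ,   1.        ]]), 'xyz': array([ 0.25379599, -0.57567632,  0.37184952]), 'rotation': array([-0.11985477,  0.08969531, -0.58822753,  0.79471879])}
```

View pics/w1.png

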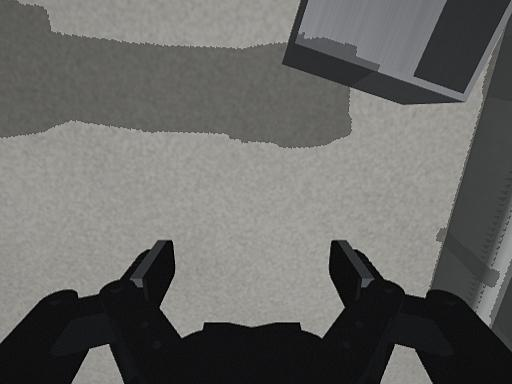

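The moves were refused, so the arm has not moved and the picture is unchanged. All fields seem to be required in each row.

play_rows([
  {"gripper": 1,"tx": -0.001,"ty": 0.02,"tz": -0.01,"ax": 0,"ay": 0,"az": 0},
  {"gripper": 1,"tx": 0,"ty": 0.04,"tz": -0.021,"ax": 0,"ay": 0,"az": 0},
  {"gripper": 1,"tx": 0,"ty": 0.04,"tz": -0.021,"ax": 0,"ay": 0,"az": 0},
  {"gripper": 1,"tx": 0,"ty": 0.04,"tz": -0.021,"ax": 0,"ay": 0,"az": 0},
  {"gripper": 1,"tx": 0,"ty": 0.04,"tz": -0.021,"ax": 0,"ay": 0,"az": 0},
  {"gripper": 1,"tx": 0,"ty": 0.04,"tz": -0.021,"ax": 0,"ay": 0,"az": 0},
  {"gripper": 1,"tx": 0,"ty": 0.04,"tz": -0.021,"ax": 0,"ay": 0,"az": 0},
  {"gripper": 1,"tx": 0,"ty": 0.04,"tz": -0.021,"ax": 0,"ay": 0,"az": 0},
  {"gripper": 1,"tx": 0,"ty": 0.04,"tz": -0.021,"ax": 0,"ay": 0,"az": 0},
  {"gripper": 1,"tx": 0,"ty": 0.04,"tz": -0.021,"ax": 0,"ay": 0,"az": 0},
])

```text
t: 1.45
ee_pos: [0.4888, -0.2944, 0.2404]
orientation: [0.421, 0.568, -0.421, 0.568]
contact_force: [-0.0, 0.1, -0.1]
width: 0.0852
```

play_rows([
  {"gripper": 1,"tx": 0,"ty": 0,"tz": -0.016,"ax": 4,"ay": 0,"az": 0},
  {"gripper": 1,"tx": 0,"ty": 0,"tz": 0,"ax": 6,"ay": 0,"az": 0},
  {"gripper": 1,"tx": 0,"ty": 0,"tz": 0,"ax": 6,"ay": 0,"az": 0},
  {"gripper": 1,"tx": 0,"ty": 0,"tz": 0,"ax": 1.8,"ay": 0,"az": 0},
  {"gripper": 1,"tx": 0,"ty": 0,"tz": 0,"ax": 0,"ay": 0,"az": 0},
])

```text
t: 2.08
ee_pos: [0.4831, -0.2809, 0.2403]
orientation: [0.503, 0.497, -0.503, 0.497]
contact_force: [0.9, 0.2, 0.6]
width: 0.0853
```

```bash
python3 - <<'E'
from h import *
s,r=pose(); print(s['t'],s['ee_pos'],r.as_matrix().round(3),s['joint_positions'])
c=viewer.get_calibration('wrist'); im=viewer.grab_frame('wrist'); cv2.imwrite('pics/w1.png',im); print(c)
E
```

```text
2.075 [ 0.4831118  -0.28086996  0.24028581] [[-0.     1.    -0.013]
 [ 0.    -0.013 -1.   ]
 [-1.    -0.    -0.   ]] [ 0.60466606  0.30375214 -0.16181398  1.77577709  0.05500924  1.0665496
 -1.16012425]
{'K': array([[265.76812082,   0.        , 251.5704904 ],
       [  0.        , 265.76812082, 192.71224063],
       [  0.        ,   0.        ,   1.        ]]), 'xyz': array([ 0.55803468, -0.28177297,  0.37333867]), 'rotation': array([ 0.1050557 , -0.10673747,  0.70343517, -0.69480168])}
```

View pics/w1.png

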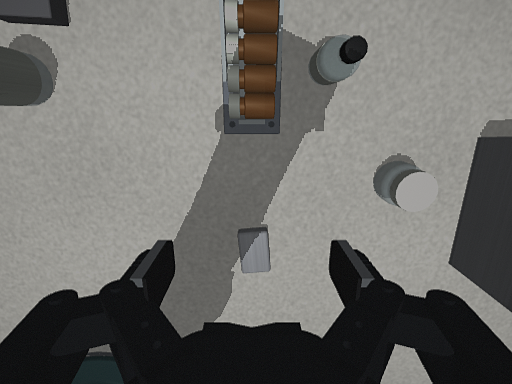

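```bash
python3 - <<'E'
from h import *
im=cv2.imread('pics/w1.png')
a=im[0:140,200:380]; cv2.imwrite('pics/w1z.png',np.clip(cv2.resize(a,None,fx=4.2,fy=4.2,interpolation=cv2.INTER_CUBIC)*1.3,0,255).astype('uint8'))
E
```

```text
(no output)
```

View pics/w1z.png

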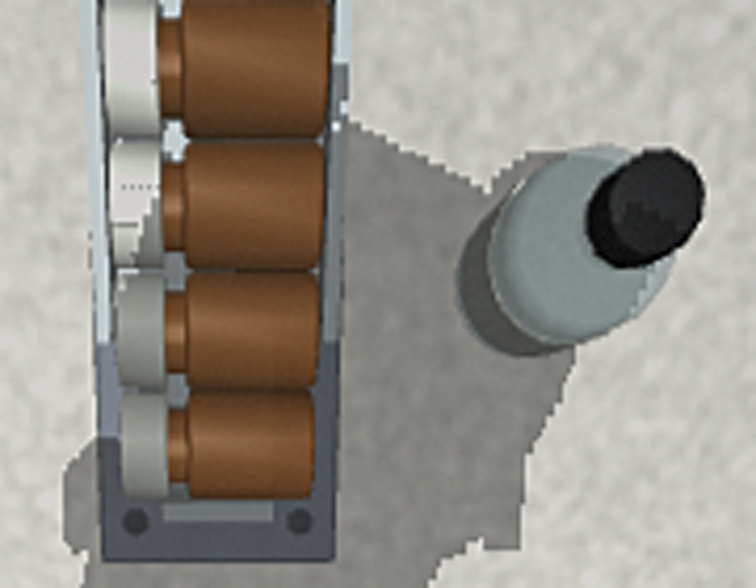

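```bash
python3 - <<'E'
from h import *
c=viewer.get_calibration('wrist')
g=lambda u,v:(200+u/4.2,v/4.2)
for n,u,v,z in(('L',121,444,.065),('R',314,444,.065),('mid',217.5,444,.062),('top',217,392,.065),('bot',217,498,.055),('lipL',163,511,.066),('lipR',273,511,.066),('footL',102,560,.01),('footR',335,560,.01),('v2L',116,330,.071),('v2R',322,330,.071),('v3L',108,203,.077),('v3R',328,203,.077),('dropR bottom c',565,245,.05),('shoulder left',490,250,.07)):
    print(n,onz(c,g(u,v),z).round(4))
# vertical dims: project model cylinder silhouette for centre guesses
K=c
p=onz(c,g(217.5,444),.062)
for dx in(-.002,0,.002,.004):
    a=np.arange(0,2*np.pi,.05); q=p+np.stack([dx+.014*np.cos(a),0*a,.014*np.sin(a)],1); uv=proj(c,q); print(dx,uv[:,1].min(),uv[:,1].max())
print(392/4.2,498/4.2)
E
```

```text
L [ 0.5631 -0.2567  0.065 ]
R [ 0.5625 -0.3074  0.065 ]
mid [ 0.5629 -0.2821  0.062 ]
top [ 0.5756 -0.2821  0.065 ]
bot [ 0.5489 -0.2818  0.055 ]
lipL [ 0.546  -0.2673  0.066 ]
lipR [ 0.5457 -0.2966  0.066 ]
footL [ 0.529  -0.2449  0.01  ]
footR [ 0.5281 -0.3191  0.01  ]
v2L [ 0.5902 -0.257   0.071 ]
v2R [ 0.5895 -0.3085  0.071 ]
v3L [ 0.6175 -0.2567  0.077 ]
v3R [ 0.6168 -0.309   0.077 ]
dropR bottom c [ 0.6115 -0.3737  0.05  ]
shoulder left [ 0.6073 -0.3497  0.07  ]
-0.002 94.21848682906007 120.601526524273
0 92.27418974897627 118.7639027347269
0.002 90.3219650188158 116.91899668676871
0.004 88.3617640533919 115.06687375870969
93.33333333333333 118.57142857142857
```

play_rows([
  {"gripper": 0.85,"tx": 0.02,"ty": 0.03,"tz": 0,"ax": 0,"ay": 0,"az": 0},
  {"gripper": 0.85,"tx": 0.03,"ty": 0.03,"tz": 0,"ax": 0,"ay": 0,"az": 0},
  {"gripper": 0.85,"tx": 0.03,"ty": 0.019,"tz": 0,"ax": 0,"ay": 0,"az": 0},
  {"gripper": 0.85,"tx": 0.02,"ty": 0,"tz": 0,"ax": 0,"ay": 0,"az": 0},
  {"gripper": 0.85,"tx": 0,"ty": 0,"tz": 0,"ax": 0,"ay": 0,"az": 0},
  {"gripper": 0.85,"tx": 0,"ty": 0,"tz": 0,"ax": 0,"ay": 0,"az": 0},
])

```text
t: 2.88
ee_pos: [0.5619, -0.283, 0.1415]
orientation: [0.504, 0.496, -0.504, 0.497]
contact_force: [0.2, -0.2, 1.2]
width: 0.0729
```

```bash
python3 - <<'E'
from h import *
s,r=pose(); print(s['t'],s['ee_pos'],s['width'])
c=viewer.get_calibration('wrist'); im=viewer.grab_frame('wrist'); cv2.imwrite('pics/w2.png',cv2.resize(im,(768,576)))
print(c['xyz'],c['rotation'])
E
```

```text
2.875 [ 0.5619291  -0.28303714  0.14146327] 0.07287786776728147
[ 0.63671178 -0.28399711  0.27458216] [ 0.10481482 -0.10624595  0.70429835 -0.69403853]
```

View pics/w2.png

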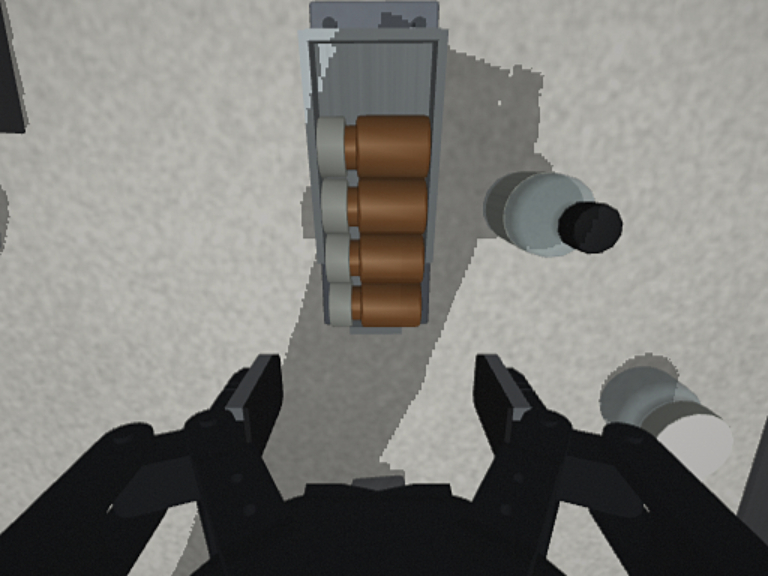

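```bash
python3 - <<'E'
from h import *
c=viewer.get_calibration('wrist')
for n,u,v,z in(('L',328.5,304,.065),('R',421,304,.065),('top',375,283,.068),('bot',375,326,.056)): print(n,onz(c,(u/1.5,v/1.5),z).round(4))
p=np.array([.562,-.282,.062]); a=np.arange(0,6.3,.05)
for dx in(0,.002,.004):
  uv=proj(c,p+np.stack([dx+.014*np.cos(a),0*a,.014*np.sin(a)],1))*1.5; print(dx,uv[:,1].min(),uv[:,1].max())
E
```

```text
L [ 0.5638 -0.2558  0.065 ]
R [ 0.563  -0.3073  0.065 ]
top [ 0.5765 -0.2819  0.068 ]
bot [ 0.5465 -0.2814  0.056 ]
0 279.85154868453526 329.4922647782137
0.002 276.43589767354626 326.19113162892666
0.004 273.0022764836775 322.8725474596479
```

play_rows([
  {"gripper": 0.8,"tx": 0.02,"ty": 0,"tz": -0.0015,"ax": 0,"ay": 0,"az": 0},
  {"gripper": 0.8,"tx": 0.02,"ty": 0,"tz": 0,"ax": 0,"ay": 0,"az": 0},
  {"gripper": 0.8,"tx": 0.02,"ty": 0,"tz": 0,"ax": 0,"ay": 0,"az": 0},
  {"gripper": 0.8,"tx": 0.02,"ty": 0,"tz": 0,"ax": 0,"ay": 0,"az": 0},
  {"gripper": 0.8,"tx": 0.0125,"ty": 0,"tz": 0,"ax": 0,"ay": 0,"az": 0},
  {"gripper": 0.8,"tx": 0,"ty": 0,"tz": 0,"ax": 0,"ay": 0,"az": 0},
  {"gripper": 0.8,"tx": 0,"ty": 0,"tz": 0,"ax": 0,"ay": 0,"az": 0},
])

```text
t: 3.8
ee_pos: [0.5624, -0.2812, 0.0483]
orientation: [0.504, 0.496, -0.504, 0.497]
contact_force: [-0.0, 0.7, 0.2]
width: 0.0684
```

```bash
python3 - <<'E'
from h import *
s,r=pose(); print(s['t'],s['ee_pos'],s['width'])
im=viewer.grab_frame('wrist'); cv2.imwrite('pics/w3.png',cv2.resize(im,(768,576)))
E
```

```text
3.8 [ 0.56238412 -0.28120583  0.04831117] 0.06841419096954506
```

View pics/w3.png

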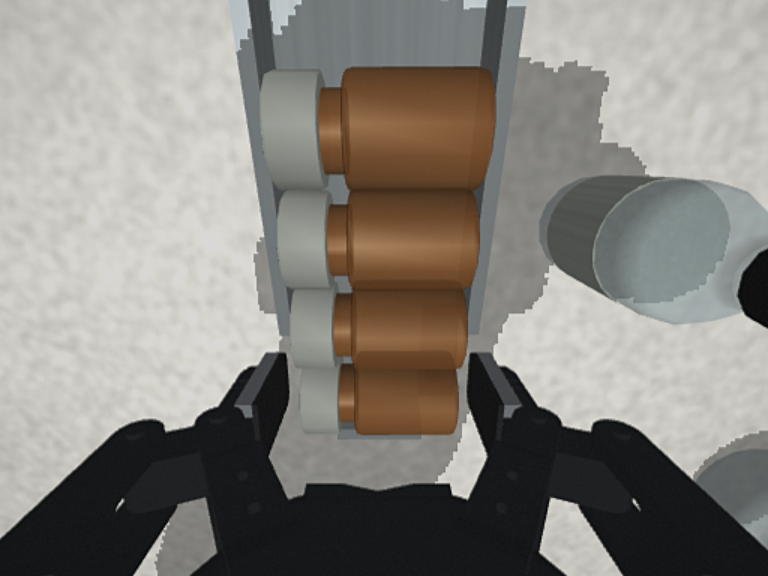

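play_rows([
  {"gripper": 0.7,"tx": 0,"ty": -0.001,"tz": 0,"ax": 0,"ay": 0,"az": 0},
  {"gripper": 0.6,"tx": 0,"ty": 0,"tz": 0,"ax": 0,"ay": 0,"az": 0},
  {"gripper": 0.5,"tx": 0,"ty": 0,"tz": 0,"ax": 0,"ay": 0,"az": 0},
  {"gripper": 0.4,"tx": 0,"ty": 0,"tz": 0,"ax": 0,"ay": 0,"az": 0},
  {"gripper": 0.4,"tx": 0,"ty": 0,"tz": 0,"ax": 0,"ay": 0,"az": 0},
  {"gripper": 0.4,"tx": 0,"ty": 0,"tz": 0,"ax": 0,"ay": 0,"az": 0},
])

```text
t: 4.6
ee_pos: [0.5611, -0.2811, 0.0483]
orientation: [0.504, 0.496, -0.504, 0.496]
contact_force: [-2.0, 1.0, 6.4]
width: 0.0493
```

```bash
python3 - <<'E'
from h import *
s,r=pose(); print(s['t'],s['ee_pos'],s['width'])
im=viewer.grab_frame('wrist'); cv2.imwrite('pics/w4.png',cv2.resize(im,(768,576)))
E
```

```text
4.6 [ 0.56111902 -0.28113828  0.04830916] 0.04929658898235978
```

View pics/w4.png

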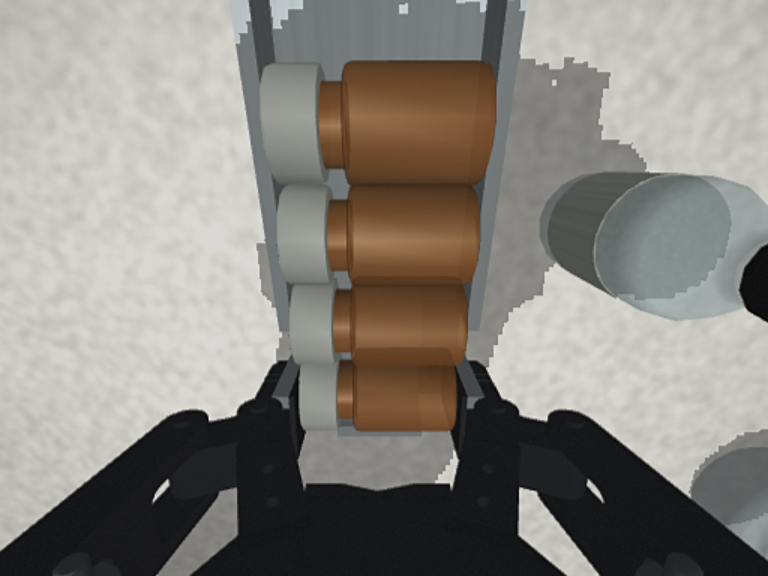

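play_rows([
  {"gripper": 0.4,"tx": -0.005,"ty": -0.001,"tz": 0,"ax": 0,"ay": 0,"az": 0},
  {"gripper": 0.4,"tx": -0.005,"ty": -0.001,"tz": 0,"ax": 0,"ay": 0,"az": 0},
  {"gripper": 0.4,"tx": -0.005,"ty": -0.001,"tz": 0,"ax": 0,"ay": 0,"az": 0},
  {"gripper": 0.4,"tx": -0.008,"ty": -0.0015,"tz": 0,"ax": 0,"ay": 0,"az": 0},
  {"gripper": 0.4,"tx": -0.01,"ty": -0.002,"tz": 0,"ax": 0,"ay": 0,"az": 0},
  {"gripper": 0.4,"tx": -0.02,"ty": -0.002,"tz": 0,"ax": 0,"ay": 0,"az": 0},
  {"gripper": 0.4,"tx": -0.03,"ty": 0,"tz": 0,"ax": 0,"ay": 0,"az": 0},
  {"gripper": 0.4,"tx": -0.03,"ty": 0,"tz": 0,"ax": 0,"ay": 0,"az": 0},
  {"gripper": 0.4,"tx": 0,"ty": 0,"tz": 0,"ax": 0,"ay": 0,"az": 0},
])

```text
t: 5.78
ee_pos: [0.5536, -0.2815, 0.1643]
orientation: [0.504, 0.495, -0.503, 0.498]
contact_force: [-0.3, 0.1, -0.6]
width: 0.0493
```

```bash
python3 - <<'E'
from h import *
s,r=pose(); print(s['t'],s['ee_pos'],s['width'])
im=viewer.grab_frame('wrist'); cv2.imwrite('pics/w5.png',cv2.resize(im,(768,576)))
ct=viewer.get_calibration('top'); 
g=lambda uv:onz(ct,uv,0)[:2]
print('reagent base~',onz(ct,(255,175),.05),'slide',onz(ct,(265,145),.03))
print(c:=proj(ct,np.array([[.55,.2,.08]])))
E
```

```text
5.775 [ 0.5536342  -0.28146488  0.16428826] 0.04925224811575115
reagent base~ [0.5951283 0.0080745 0.05     ] slide [ 0.70248148 -0.02302123  0.03      ]
[[193.41347523 185.72136765]]
```

View pics/w5.png

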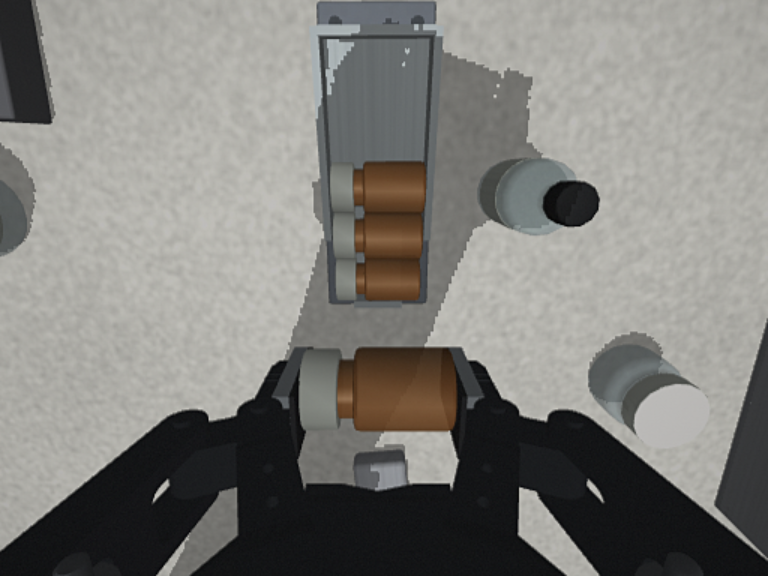

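play_rows([
  {"gripper": 0.4,"tx": -0.03,"ty": 0,"tz": 0,"ax": 0,"ay": 0,"az": 0},
  {"gripper": 0.4,"tx": -0.04,"ty": -0.01,"tz": -0.02,"ax": 0,"ay": 0,"az": 0},
  {"gripper": 0.4,"tx": -0.026,"ty": -0.015,"tz": -0.04,"ax": 0,"ay": 0,"az": 0},
  {"gripper": 0.4,"tx": 0,"ty": -0.015,"tz": -0.05,"ax": 0,"ay": 0,"az": 0},
  {"gripper": 0.4,"tx": 0,"ty": -0.015,"tz": -0.05,"ax": 0,"ay": 0,"az": 0},
  {"gripper": 0.4,"tx": 0,"ty": -0.015,"tz": -0.05,"ax": 0,"ay": 0,"az": 0},
  {"gripper": 0.4,"tx": 0,"ty": -0.015,"tz": -0.05,"ax": 0,"ay": 0,"az": 0},
  {"gripper": 0.4,"tx": 0,"ty": 0,"tz": -0.05,"ax": 0,"ay": 0,"az": 0},
  {"gripper": 0.4,"tx": 0,"ty": 0,"tz": -0.05,"ax": 0,"ay": 0,"az": 0},
  {"gripper": 0.4,"tx": 0,"ty": 0,"tz": -0.05,"ax": 0,"ay": 0,"az": 0},
])

```text
t: 7.08
ee_pos: [0.4731, 0.1317, 0.2566]
orientation: [-0.504, -0.496, 0.504, -0.496]
contact_force: [-0.0, -1.0, -0.5]
width: 0.0492
```

play_rows([
  {"gripper": 0.4,"tx": 0,"ty": 0,"tz": -0.04,"ax": 0,"ay": 0,"az": 0},
  {"gripper": 0.4,"tx": 0,"ty": 0,"tz": -0.02,"ax": -3,"ay": 0,"az": 0},
  {"gripper": 0.4,"tx": 0,"ty": 0,"tz": 0,"ax": -5,"ay": 0,"az": 0},
  {"gripper": 0.4,"tx": 0,"ty": 0,"tz": 0,"ax": -2.7,"ay": 0,"az": 0},
  {"gripper": 0.4,"tx": 0,"ty": 0,"tz": 0,"ax": 0,"ay": 0,"az": 0},
  {"gripper": 0.4,"tx": 0,"ty": 0,"tz": 0,"ax": 0,"ay": 0,"az": 0},
])

```text
t: 7.82
ee_pos: [0.4745, 0.1898, 0.2567]
orientation: [0.455, 0.541, -0.456, 0.541]
contact_force: [-0.4, -0.3, -1.2]
width: 0.0489
```

```bash
python3 - <<'E'
from h import *
s,r=pose(); print(s['t'],s['ee_pos'],s['width'],r.as_matrix().round(3),s['joint_positions'].round(3))
c=viewer.get_calibration('wrist'); print(c)
im=viewer.grab_frame('wrist'); cv2.imwrite('pics/w6r.png',im);cv2.imwrite('pics/w6.png',cv2.resize(im,(768,576)))
E
```

```text
7.825 [0.47453597 0.18980847 0.25666569] 0.048908071172306826 [[-0.     0.985  0.17 ]
 [-0.     0.17  -0.985]
 [-1.    -0.     0.   ]] [-0.003  0.228 -0.504  1.86   0.124  1.085 -1.953]
{'K': array([[265.76812082,   0.        , 251.5704904 ],
       [  0.        , 265.76812082, 192.71224063],
       [  0.        ,   0.        ,   1.        ]]), 'xyz': array([0.54840406, 0.20271778, 0.38968519]), 'rotation': array([-0.11450864,  0.09669211, -0.63678873,  0.75633228])}
```

View pics/w6.png

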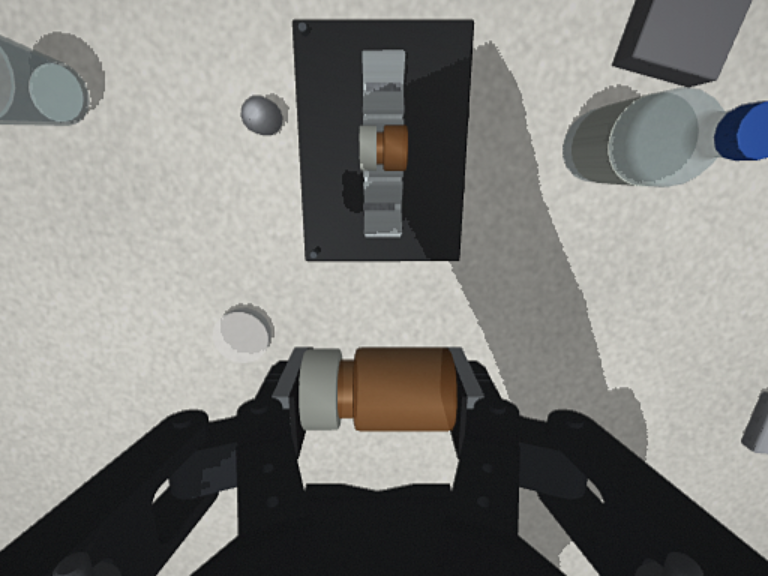

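```bash
python3 - <<'E'
from h import *
c=viewer.get_calibration('wrist'); im=cv2.imread('pics/w6r.png')
hsv=cv2.cvtColor(im,cv2.COLOR_BGR2HSV); m=cv2.inRange(im,(0,0,0),(62,62,62)); m[230:]=0
m=cv2.morphologyEx(m,cv2.MORPH_OPEN,np.ones((3,3)))
cnt=max(cv2.findContours(m,cv2.RETR_EXTERNAL,cv2.CHAIN_APPROX_NONE)[0],key=cv2.contourArea)
P=np.array([onz(c,q[0],.04)[:2] for q in cnt],np.float32)
print(cv2.minAreaRect(P*1000), cv2.boundingRect(cnt))
C=[onz(c,(u/1.5,v/1.5),.04)[:2] for u,v in((293,19.5),(474,20),(459.5,260.5),(306,260.5))]
C=np.array(C); print(C.round(4), C.mean(0).round(4)); 
for i in range(4): d=C[(i+1)%4]-C[i]; print(np.linalg.norm(d).round(4), np.degrees(np.arctan2(d[1],d[0])).round(2))
cv2.imwrite('pics/w6z.png',cv2.resize(im[10:180,180:330],None,fx=3.5*1,fy=3.5,interpolation=cv2.INTER_CUBIC))
E
```

```text
((560.9815673828125, 200.90615844726562), (185.5325469970703, 138.41574096679688), 9.822093963623047) (195, 14, 121, 160)
[[0.6417 0.2842]
 [0.6648 0.1487]
 [0.4805 0.1164]
 [0.457  0.2523]] [0.561  0.2004]
0.1375 -80.33
0.1871 -170.06
0.1379 99.82
0.1874 9.8
```

View pics/w6z.png

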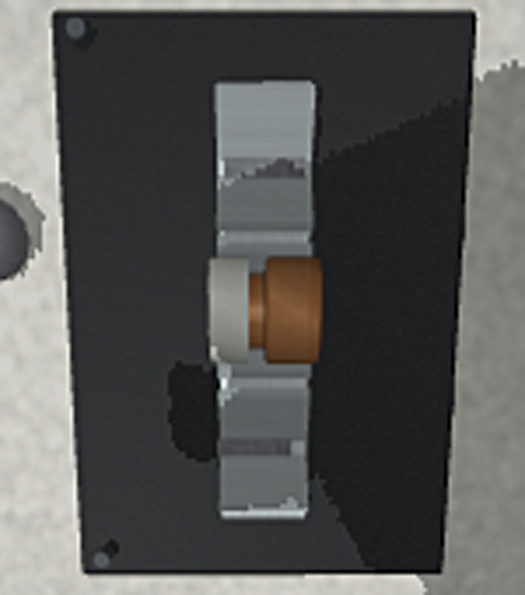

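```bash
python3 - <<'E'
from h import *
c=viewer.get_calibration('wrist')
g=lambda u,v:(180+u/3.5,10+v/3.5)
a=onz(c,g(265,168),.062);b=onz(c,g(263.5,447),.062);print(a,b,(a+b)/2,np.linalg.norm(a-b),np.degrees(np.arctan2(*(a-b)[1::-1])))
for n,u,v,z in(('upL',216,83,.078),('upR',315,83,.078),('upinL',218,232,.078),('upinR',312,232,.078),('loL',220,512,.078),('loR',307,512,.078),('loinL',219,383,.078),('loinR',308,383,.078)): print(n,onz(c,g(u,v),z).round(4))
x=np.array([np.cos(np.radians(9.85)),np.sin(np.radians(9.85)),0]);y=np.array([-x[1],x[0],0])
o=np.array([.561,.2005,0])
for k in(-1,1): print('cradle',k,o+k*.044*x+[0,0,.08])
for k,u,v in((1,265.5,145),(-1,264,430)): print(onz(c,g(u,v),.078))
# held vial in tool frame
s,r=pose()
for u,v in((299.5,389),(457,389),(378,348),(378,431)):
    d=r.inv().apply(ray(c,(u/1.5,v/1.5))); p=r.inv().apply(c['xyz']-s['ee_pos']); t=(-.0137-p[0])/d[0]; print('held',(p+t*d).round(4))
E
```

```text
[0.60404011 0.20793333 0.062     ] [0.51779911 0.19312987 0.062     ] [0.56091961 0.2005316  0.062     ] 0.08750229961246259 9.74002129492568
upL [0.6213 0.226  0.078 ]
upR [0.6263 0.1971 0.078 ]
upinL [0.5812 0.2189 0.078 ]
upinR [0.5862 0.1902 0.078 ]
loL [0.4956 0.2043 0.078 ]
loR [0.5006 0.1754 0.078 ]
loinL [0.5369 0.2113 0.078 ]
loinR [0.5418 0.183  0.078 ]
cradle -1 [0.5176486  0.19297295 0.08      ]
cradle 1 [0.6043514  0.20802705 0.08      ]
[0.60752024 0.20863337 0.078     ]
[0.52472166 0.19439986 0.078     ]
held [-0.0137  0.0024 -0.0267]
held [-0.0137  0.0024  0.0269]
held [-0.0137  0.0177 -0.    ]
held [-0.0137 -0.0144  0.    ]
```

play_rows([
  {"gripper": 0.4,"tx": 0,"ty": 0.025,"tz": 0.0042,"ax": 0,"ay": 0,"az": 0},
  {"gripper": 0.4,"tx": 0,"ty": 0.035,"tz": 0,"ax": 0,"ay": 0,"az": 0},
  {"gripper": 0.4,"tx": 0.01,"ty": 0.035,"tz": 0,"ax": 0,"ay": 0,"az": 0},
  {"gripper": 0.4,"tx": 0.03,"ty": 0.025,"tz": 0,"ax": 0,"ay": 0,"az": 0},
  {"gripper": 0.4,"tx": 0.04,"ty": 0.009,"tz": 0,"ax": 0,"ay": 0,"az": 0},
  {"gripper": 0.4,"tx": 0.04,"ty": 0,"tz": 0,"ax": 0,"ay": 0,"az": 0},
  {"gripper": 0.4,"tx": 0.02,"ty": 0,"tz": 0,"ax": 0,"ay": 0,"az": 0},
  {"gripper": 0.4,"tx": 0,"ty": 0,"tz": 0,"ax": 0,"ay": 0,"az": 0},
  {"gripper": 0.4,"tx": 0,"ty": 0,"tz": 0,"ax": 0,"ay": 0,"az": 0},
])

```text
t: 9.0
ee_pos: [0.6031, 0.2085, 0.1184]
orientation: [0.456, 0.541, -0.455, 0.541]
contact_force: [-0.0, -0.2, -1.0]
width: 0.0493
```

```bash
python3 - <<'E'
from h import *
s,r=pose(); print(s['t'],s['ee_pos'],s['width'])
print(rel([.6026,.2077,.067],r))
im=viewer.grab_frame('wrist'); cv2.imwrite('pics/w7.png',cv2.resize(im,(768,576)))
im=viewer.grab_frame('scene')[190:275,270:370]; cv2.imwrite('pics/s7.png',cv2.resize(im,None,fx=6,fy=6,interpolation=cv2.INTER_CUBIC))
E
```

```text
9.0 [0.60305545 0.20852236 0.11843122] 0.04927251155884058
(array([ 0.0514297 , -0.00069087,  0.00075078]), array([0., 0., 0.]))
```

View pics/w7.png

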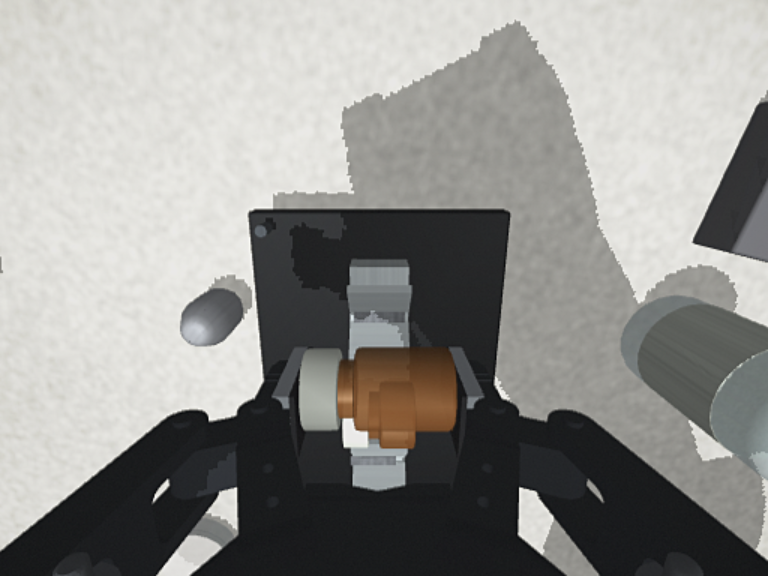

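View pics/s7.png

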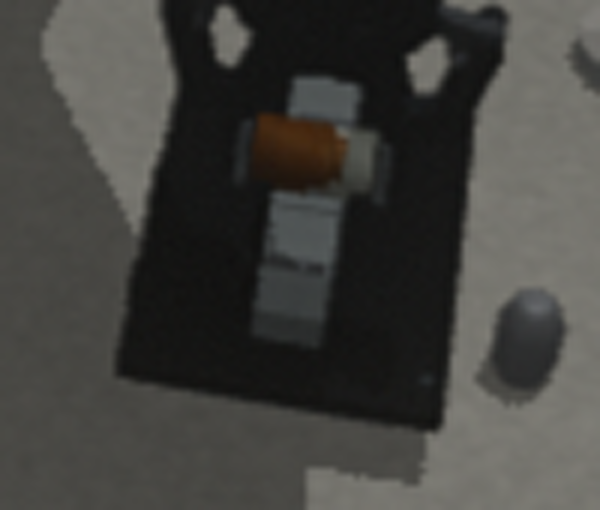

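play_rows([
  {"gripper": 0.4,"tx": 0.012,"ty": -0.0007,"tz": 0.0005,"ax": 0,"ay": 0,"az": 0},
  {"gripper": 0.4,"tx": 0.012,"ty": 0,"tz": 0,"ax": 0,"ay": 0,"az": 0},
  {"gripper": 0.4,"tx": 0.01,"ty": 0,"tz": 0,"ax": 0,"ay": 0,"az": 0},
  {"gripper": 0.4,"tx": 0.008,"ty": 0,"tz": 0,"ax": 0,"ay": 0,"az": 0},
  {"gripper": 0.4,"tx": 0.006,"ty": 0,"tz": 0,"ax": 0,"ay": 0,"az": 0},
  {"gripper": 0.4,"tx": 0.003,"ty": 0,"tz": 0,"ax": 0,"ay": 0,"az": 0},
  {"gripper": 0.4,"tx": 0,"ty": 0,"tz": 0,"ax": 0,"ay": 0,"az": 0},
  {"gripper": 0.4,"tx": 0,"ty": 0,"tz": 0,"ax": 0,"ay": 0,"az": 0},
])

```text
t: 10.1
ee_pos: [0.6028, 0.2079, 0.0664]
orientation: [0.456, 0.541, -0.455, 0.541]
contact_force: [5.7, 1.3, 0.9]
width: 0.0487
```

play_rows([
  {"gripper": 0.4,"tx": 0,"ty": 0.001,"tz": 0,"ax": 0,"ay": 0,"az": 0},
  {"gripper": 0.4,"tx": 0.0005,"ty": 0,"tz": 0,"ax": 0,"ay": 0,"az": 0},
  {"gripper": 0.4,"tx": 0,"ty": 0,"tz": 0,"ax": 0,"ay": 0,"az": 0},
])

```text
t: 10.48
ee_pos: [0.6029, 0.208, 0.0663]
orientation: [0.455, 0.541, -0.455, 0.541]
contact_force: [-4.7, -2.9, 15.8]
width: 0.0492
```

Seated (15.8 N up). Back off half a millimetre and release slowly.

play_rows([
  {"gripper": 0.55,"tx": -0.0005,"ty": 0,"tz": 0,"ax": 0,"ay": 0,"az": 0},
  {"gripper": 0.6,"tx": 0,"ty": 0,"tz": 0,"ax": 0,"ay": 0,"az": 0},
  {"gripper": 0.65,"tx": 0,"ty": 0,"tz": 0,"ax": 0,"ay": 0,"az": 0},
  {"gripper": 0.75,"tx": 0,"ty": 0,"tz": 0,"ax": 0,"ay": 0,"az": 0},
  {"gripper": 0.85,"tx": 0,"ty": 0,"tz": 0,"ax": 0,"ay": 0,"az": 0},
  {"gripper": 0.85,"tx": 0,"ty": 0,"tz": 0,"ax": 0,"ay": 0,"az": 0},
])

```text
t: 11.22
ee_pos: [0.6027, 0.2078, 0.0657]
orientation: [0.455, 0.541, -0.455, 0.541]
contact_force: [-0.6, 1.0, 0.0]
width: 0.0725
```

```bash
python3 - <<'E'
from h import *
s,r=pose(); print(s['t'],s['ee_pos'],s['width'],s['contact_force'])
im=viewer.grab_frame('wrist'); cv2.imwrite('pics/w8.png',cv2.resize(im,(768,576)))
E
```

```text
11.225 [0.6026887  0.2077751  0.06573568] 0.0725104356419501 [-0.56699759  0.96803531  0.04900755]
```

View pics/w8.png

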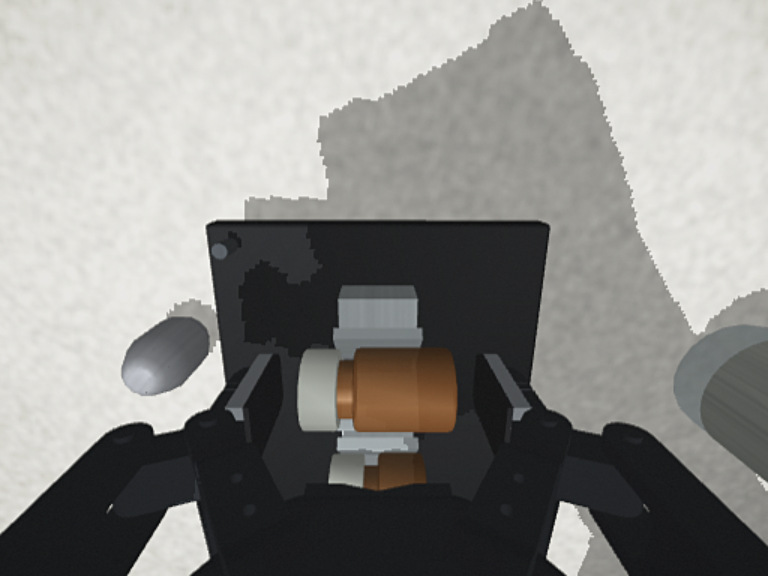

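play_rows([
  {"gripper": 0.85,"tx": -0.015,"ty": 0,"tz": 0,"ax": 0,"ay": 0,"az": 0},
  {"gripper": 0.85,"tx": -0.03,"ty": 0,"tz": 0,"ax": 0,"ay": 0,"az": 0},
  {"gripper": 0.85,"tx": -0.04,"ty": 0,"tz": 0,"ax": 0,"ay": 0,"az": 0},
  {"gripper": 0.85,"tx": -0.05,"ty": -0.01,"tz": 0,"ax": 0,"ay": 0,"az": 0},
  {"gripper": 0.85,"tx": -0.04,"ty": -0.03,"tz": 0,"ax": 0,"ay": 0,"az": 0},
  {"gripper": 0.85,"tx": -0.016,"ty": -0.04,"tz": 0,"ax": 0,"ay": 0,"az": 0},
  {"gripper": 0.85,"tx": 0,"ty": -0.035,"tz": 0,"ax": 3,"ay": 0,"az": 0},
  {"gripper": 0.85,"tx": 0,"ty": -0.014,"tz": 0,"ax": 5,"ay": 0,"az": 0},
  {"gripper": 0.85,"tx": 0,"ty": 0,"tz": 0,"ax": 2.7,"ay": 0,"az": 0},
  {"gripper": 0.85,"tx": 0,"ty": 0,"tz": 0,"ax": 0,"ay": 0,"az": 0},
])

```text
t: 12.52
ee_pos: [0.4755, 0.1866, 0.2578]
orientation: [0.504, 0.496, -0.503, 0.497]
contact_force: [1.2, 0.8, -0.5]
width: 0.0728
```

```bash
python3 - <<'E'
from h import *
s,r=pose(); print(s['t'],s['ee_pos'],s['width'])
f=np.radians(-.75); RT=R.from_matrix(np.array([[0,np.cos(f),np.sin(f)],[0,np.sin(f),-np.cos(f)],[-1,0,0]]))
print(rel([.48,-.2812,.22],RT), rel([.5615,-.2815,.14],RT))
im=viewer.grab_frame('wrist'); cv2.imwrite('pics/w9.png',cv2.resize(im,(768,576)))
E
```

```text
12.525 [0.47549633 0.18655573 0.25780581] 0.07283689126471589
(array([0.0377197 , 0.01116248, 0.46765116]), array([-0.07132917, -0.01216676, -0.06939327])) (array([0.11781852, 0.09256146, 0.46679993]), array([-0.07132917, -0.01216676, -0.06939327]))
```

View pics/w9.png

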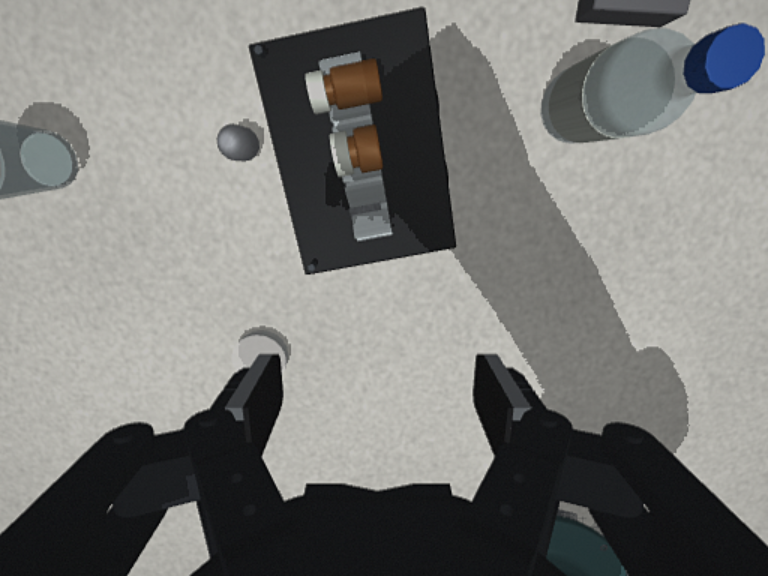

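play_rows([
  {"gripper": 0.85,"tx": 0,"ty": 0,"tz": 0.03,"ax": 0,"ay": 0,"az": 0},
  {"gripper": 0.85,"tx": 0,"ty": 0,"tz": 0.05,"ax": 0,"ay": 0,"az": 0},
  {"gripper": 0.85,"tx": 0,"ty": 0,"tz": 0.05,"ax": 0,"ay": 0,"az": 0},
  {"gripper": 0.85,"tx": 0,"ty": 0,"tz": 0.05,"ax": 0,"ay": 0,"az": 0},
  {"gripper": 0.85,"tx": 0,"ty": 0,"tz": 0.05,"ax": 0,"ay": 0,"az": 0},
  {"gripper": 0.85,"tx": 0,"ty": 0.01,"tz": 0.05,"ax": 0,"ay": 0,"az": 0},
  {"gripper": 0.85,"tx": 0,"ty": 0.02,"tz": 0.05,"ax": 0,"ay": 0,"az": 0},
  {"gripper": 0.85,"tx": 0.01,"ty": 0.02,"tz": 0.05,"ax": 0,"ay": 0,"az": 0},
  {"gripper": 0.85,"tx": 0.02,"ty": 0.02,"tz": 0.05,"ax": 0,"ay": 0,"az": 0},
  {"gripper": 0.85,"tx": 0.02,"ty": 0.0126,"tz": 0.037,"ax": 0,"ay": 0,"az": 0},
])

```text
t: 13.82
ee_pos: [0.5517, -0.2841, 0.2062]
orientation: [0.504, 0.496, -0.504, 0.496]
contact_force: [-0.3, 0.4, -0.3]
width: 0.0727
```

play_rows([
  {"gripper": 0.85,"tx": 0.03,"ty": 0.01,"tz": 0,"ax": 0,"ay": 0,"az": 0},
  {"gripper": 0.85,"tx": 0.03,"ty": 0,"tz": 0,"ax": 0,"ay": 0,"az": 0},
  {"gripper": 0.85,"tx": 0.008,"ty": 0,"tz": 0,"ax": 0,"ay": 0,"az": 0},
  {"gripper": 0.85,"tx": 0,"ty": 0,"tz": 0,"ax": 0,"ay": 0,"az": 0},
  {"gripper": 0.85,"tx": 0,"ty": 0,"tz": 0,"ax": 0,"ay": 0,"az": 0},
])

```text
t: 14.45
ee_pos: [0.5617, -0.2822, 0.1402]
orientation: [0.504, 0.496, -0.503, 0.497]
contact_force: [-0.4, 0.5, 0.0]
width: 0.0732
```

```bash
python3 - <<'E'
from h import *
s,r=pose(); print(s['t'],s['ee_pos'],s['width'],r.as_matrix().round(3).tolist())
c=viewer.get_calibration('wrist'); im=viewer.grab_frame('wrist'); cv2.imwrite('pics/w10.png',cv2.resize(im,(768,576)))
print(rel([.5612,-.2812,.0483],r)[0].round(4))
E
```

```text
14.45 [ 0.56171943 -0.28216958  0.14018209] 0.07318459495046838 [[0.002, 1.0, -0.015], [-0.001, -0.015, -1.0], [-1.0, 0.002, 0.001]]
[ 0.0918 -0.0007 -0.001 ]
```

View pics/w10.png

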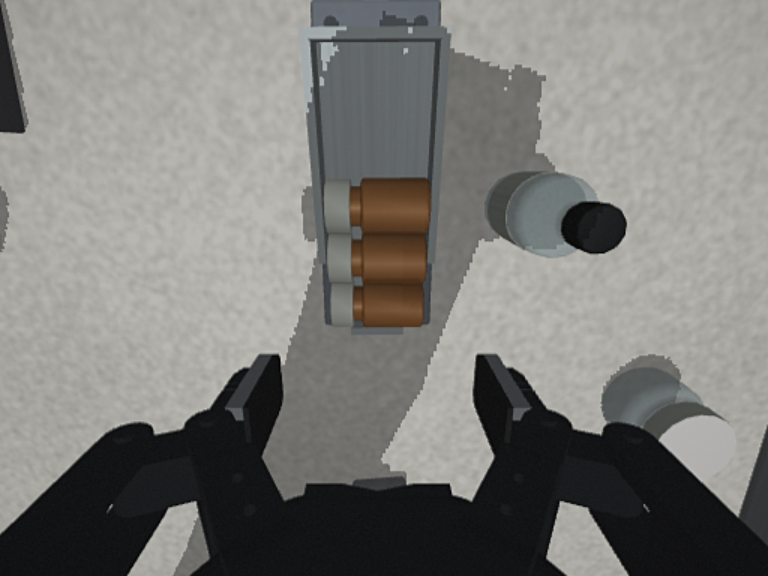

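play_rows([
  {"gripper": 0.8,"tx": 0.02,"ty": -0.0007,"tz": -0.0002,"ax": 0,"ay": 0,"az": 0},
  {"gripper": 0.8,"tx": 0.02,"ty": 0,"tz": 0,"ax": 0,"ay": 0,"az": 0},
  {"gripper": 0.8,"tx": 0.02,"ty": 0,"tz": 0,"ax": 0,"ay": 0,"az": 0},
  {"gripper": 0.8,"tx": 0.02,"ty": 0,"tz": 0,"ax": 0,"ay": 0,"az": 0},
  {"gripper": 0.8,"tx": 0.0118,"ty": 0,"tz": 0,"ax": 0,"ay": 0,"az": 0},
  {"gripper": 0.8,"tx": 0,"ty": 0,"tz": 0,"ax": 0,"ay": 0,"az": 0},
  {"gripper": 0.8,"tx": 0,"ty": 0,"tz": 0,"ax": 0,"ay": 0,"az": 0},
])

```text
t: 15.38
ee_pos: [0.5609, -0.2819, 0.0475]
orientation: [0.504, 0.496, -0.504, 0.497]
contact_force: [0.1, 0.0, 0.6]
width: 0.0685
```

```bash
python3 - <<'E'
from h import *
s,r=pose(); print(s['t'],s['ee_pos'],s['width'])
im=viewer.grab_frame('wrist'); cv2.imwrite('pics/w11.png',cv2.resize(im,(768,576)))
E
```

```text
15.375 [ 0.56086761 -0.28187587  0.04753804] 0.06853415537276747
```

View pics/w11.png

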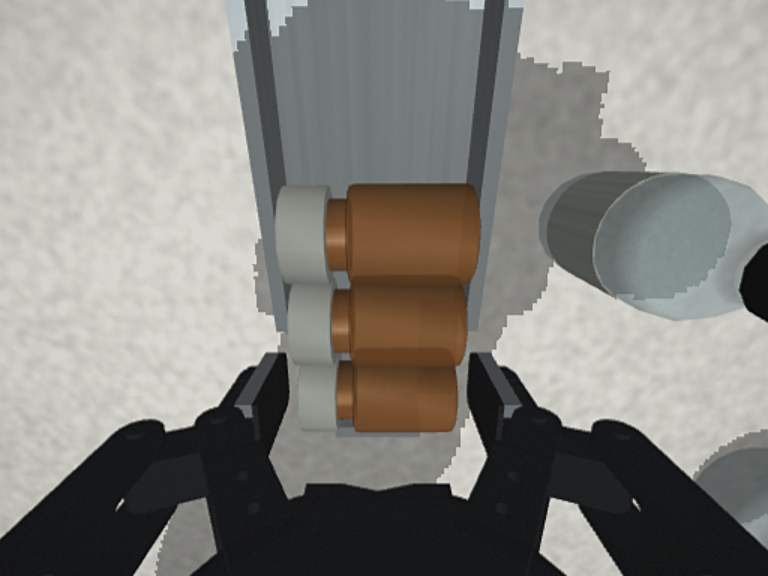

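The pads straddle vial 2 (about 299 to 457 px), clear of vial 3, so I close.

play_rows([
  {"gripper": 0.7,"tx": 0,"ty": 0,"tz": 0,"ax": 0,"ay": 0,"az": 0},
  {"gripper": 0.6,"tx": 0,"ty": 0,"tz": 0,"ax": 0,"ay": 0,"az": 0},
  {"gripper": 0.5,"tx": 0,"ty": 0,"tz": 0,"ax": 0,"ay": 0,"az": 0},
  {"gripper": 0.4,"tx": 0,"ty": 0,"tz": 0,"ax": 0,"ay": 0,"az": 0},
  {"gripper": 0.4,"tx": 0,"ty": 0,"tz": 0,"ax": 0,"ay": 0,"az": 0},
  {"gripper": 0.4,"tx": 0,"ty": 0,"tz": 0,"ax": 0,"ay": 0,"az": 0},
])

```text
t: 16.18
ee_pos: [0.5606, -0.2818, 0.0475]
orientation: [0.504, 0.496, -0.504, 0.496]
contact_force: [-1.9, 1.5, 5.8]
width: 0.0492
```

play_rows([
  {"gripper": 0.4,"tx": -0.005,"ty": -0.001,"tz": 0,"ax": 0,"ay": 0,"az": 0},
  {"gripper": 0.4,"tx": -0.005,"ty": -0.001,"tz": 0,"ax": 0,"ay": 0,"az": 0},
  {"gripper": 0.4,"tx": -0.005,"ty": -0.001,"tz": 0,"ax": 0,"ay": 0,"az": 0},
  {"gripper": 0.4,"tx": -0.008,"ty": -0.0015,"tz": 0,"ax": 0,"ay": 0,"az": 0},
  {"gripper": 0.4,"tx": -0.01,"ty": -0.002,"tz": 0,"ax": 0,"ay": 0,"az": 0},
  {"gripper": 0.4,"tx": -0.02,"ty": -0.002,"tz": 0,"ax": 0,"ay": 0,"az": 0},
  {"gripper": 0.4,"tx": -0.03,"ty": 0,"tz": 0,"ax": 0,"ay": 0,"az": 0},
  {"gripper": 0.4,"tx": -0.03,"ty": 0,"tz": 0,"ax": 0,"ay": 0,"az": 0},
  {"gripper": 0.4,"tx": 0,"ty": 0,"tz": 0,"ax": 0,"ay": 0,"az": 0},
])

```text
t: 17.3
ee_pos: [0.5531, -0.2821, 0.1635]
orientation: [0.504, 0.495, -0.503, 0.498]
contact_force: [-0.0, 0.9, -0.7]
width: 0.0492
```

```bash
python3 - <<'E'
from h import *
s,r=pose(); print(s['t'],s['ee_pos'],s['width'])
im=viewer.grab_frame('wrist'); cv2.imwrite('pics/w12.png',cv2.resize(im,(768,576)))
E
```

```text
17.3 [ 0.55310318 -0.28210229  0.16350331] 0.04921632519974289
```

View pics/w12.png

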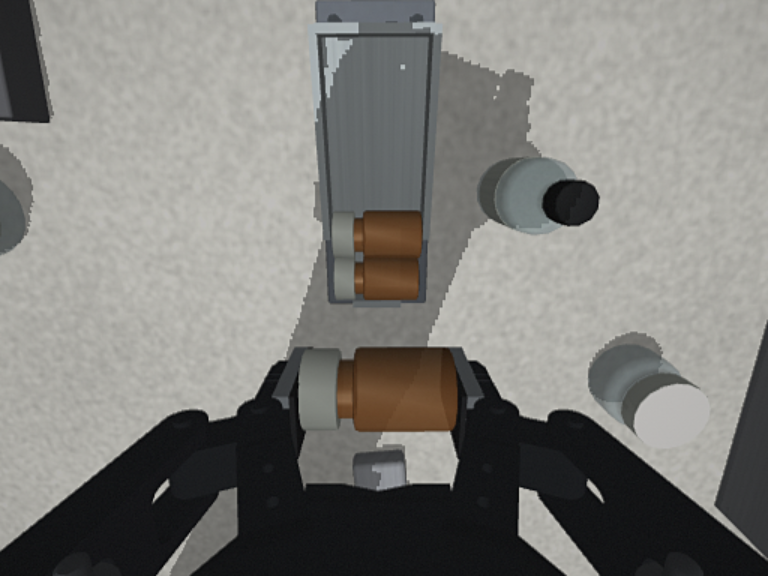

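Vial 2 is held the same way as vial 1 was. Vials 3 and 4 have rolled down, with vial 3 at the stop. Now I carry it to the stage.

play_rows([
  {"gripper": 0.4,"tx": -0.03,"ty": 0,"tz": 0,"ax": 0,"ay": 0,"az": 0},
  {"gripper": 0.4,"tx": -0.04,"ty": -0.01,"tz": -0.02,"ax": 0,"ay": 0,"az": 0},
  {"gripper": 0.4,"tx": -0.026,"ty": -0.015,"tz": -0.04,"ax": 0,"ay": 0,"az": 0},
  {"gripper": 0.4,"tx": 0,"ty": -0.015,"tz": -0.05,"ax": 0,"ay": 0,"az": 0},
  {"gripper": 0.4,"tx": 0,"ty": -0.015,"tz": -0.05,"ax": 0,"ay": 0,"az": 0},
  {"gripper": 0.4,"tx": 0,"ty": -0.015,"tz": -0.05,"ax": 0,"ay": 0,"az": 0},
  {"gripper": 0.4,"tx": 0,"ty": -0.015,"tz": -0.05,"ax": 0,"ay": 0,"az": 0},
  {"gripper": 0.4,"tx": 0,"ty": 0,"tz": -0.05,"ax": 0,"ay": 0,"az": 0},
  {"gripper": 0.4,"tx": 0,"ty": 0,"tz": -0.05,"ax": 0,"ay": 0,"az": 0},
  {"gripper": 0.4,"tx": 0,"ty": 0,"tz": -0.05,"ax": 0,"ay": 0,"az": 0},
])

```text
t: 18.6
ee_pos: [0.4725, 0.131, 0.2558]
orientation: [-0.504, -0.496, 0.504, -0.496]
contact_force: [-0.3, -0.1, -0.0]
width: 0.0493
```

play_rows([
  {"gripper": 0.4,"tx": 0,"ty": 0,"tz": -0.04,"ax": 0,"ay": 0,"az": 0},
  {"gripper": 0.4,"tx": 0,"ty": 0,"tz": -0.02,"ax": -3,"ay": 0,"az": 0},
  {"gripper": 0.4,"tx": 0,"ty": 0,"tz": 0,"ax": -5,"ay": 0,"az": 0},
  {"gripper": 0.4,"tx": 0,"ty": 0,"tz": 0,"ax": -2.7,"ay": 0,"az": 0},
  {"gripper": 0.4,"tx": 0,"ty": 0,"tz": 0,"ax": 0,"ay": 0,"az": 0},
  {"gripper": 0.4,"tx": 0,"ty": 0,"tz": 0,"ax": 0,"ay": 0,"az": 0},
])

```text
t: 19.35
ee_pos: [0.4739, 0.1892, 0.2558]
orientation: [0.455, 0.541, -0.456, 0.541]
contact_force: [-0.2, -0.0, -0.4]
width: 0.049
```

```bash
python3 - <<'E'
from h import *
s,r=pose(); print(s['t'],s['ee_pos'],s['width'],r.as_matrix().round(3).tolist())
# vial1 nominal release: TCP .6029,.208 -> cradle -1 is 88 mm along stage -x
x=np.array([np.cos(np.radians(9.82)),np.sin(np.radians(9.82)),0])
p=np.array([.6029,.208,.0663])-.088*x; print(p,rel(p,r)[0].round(4))
im=viewer.grab_frame('wrist'); cv2.imwrite('pics/w13.png',cv2.resize(im,(768,576)))
E
```

```text
19.35 [0.4739475  0.18917933 0.25584647] 0.049034312212683825 [[-0.0, 0.985, 0.17], [-0.0, 0.17, -0.985], [-1.0, -0.0, 0.0]]
[0.51618934 0.1929913  0.0663    ] [0.1895 0.0423 0.0034]
```

View pics/w13.png

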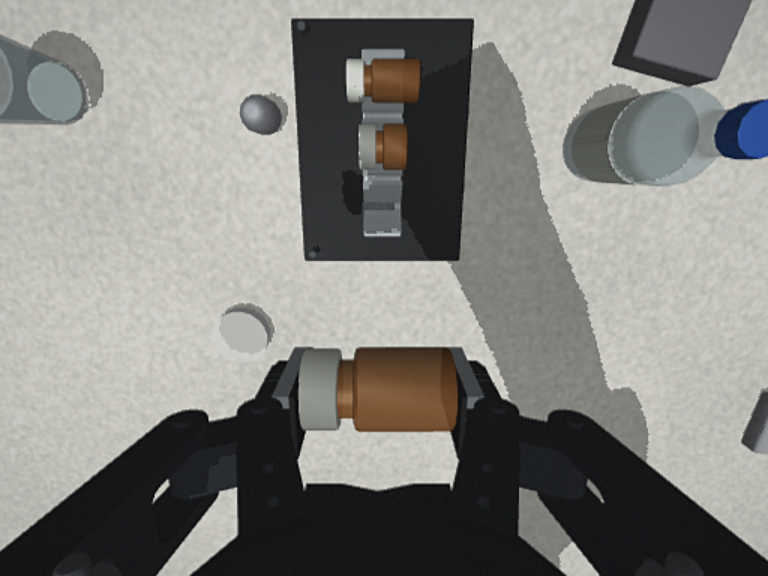

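play_rows([
  {"gripper": 0.4,"tx": 0.02,"ty": 0.02,"tz": 0.0034,"ax": 0,"ay": 0,"az": 0},
  {"gripper": 0.4,"tx": 0.03,"ty": 0.022,"tz": 0,"ax": 0,"ay": 0,"az": 0},
  {"gripper": 0.4,"tx": 0.04,"ty": 0,"tz": 0,"ax": 0,"ay": 0,"az": 0},
  {"gripper": 0.4,"tx": 0.03,"ty": 0,"tz": 0,"ax": 0,"ay": 0,"az": 0},
  {"gripper": 0.4,"tx": 0.018,"ty": 0,"tz": 0,"ax": 0,"ay": 0,"az": 0},
  {"gripper": 0.4,"tx": 0,"ty": 0,"tz": 0,"ax": 0,"ay": 0,"az": 0},
  {"gripper": 0.4,"tx": 0,"ty": 0,"tz": 0,"ax": 0,"ay": 0,"az": 0},
])

```text
t: 20.27
ee_pos: [0.5165, 0.1937, 0.1191]
orientation: [0.456, 0.541, -0.455, 0.541]
contact_force: [0.3, -0.3, -0.3]
width: 0.0492
```

```bash
python3 - <<'E'
from h import *
s,r=pose(); print(s['t'],s['ee_pos'],s['width'])
print(rel([.5158,.193,.066],r)[0].round(4))
im=viewer.grab_frame('wrist'); cv2.imwrite('pics/w14.png',cv2.resize(im,(768,576)))
E
```

```text
20.275 [0.51649389 0.19374428 0.11910341] 0.049236417751277226
[ 0.0531 -0.0009  0.0006]
```

View pics/w14.png

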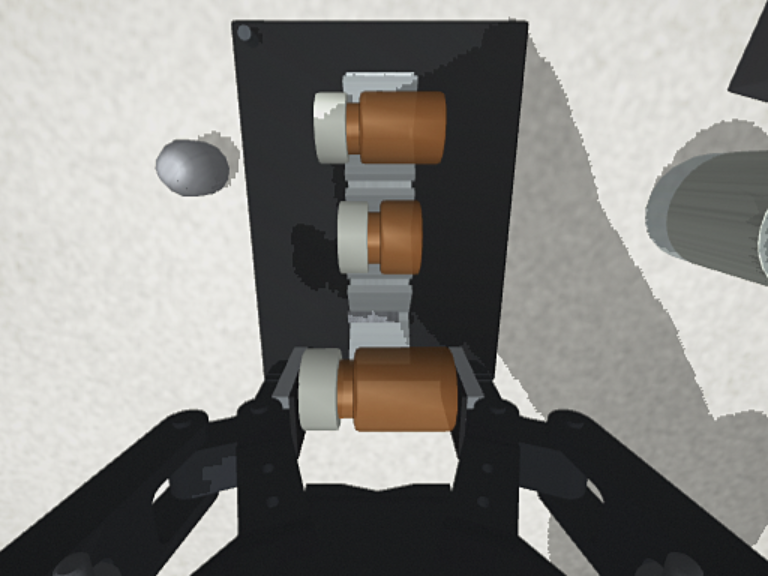

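play_rows([
  {"gripper": 0.4,"tx": 0.012,"ty": -0.0009,"tz": 0.0006,"ax": 0,"ay": 0,"az": 0},
  {"gripper": 0.4,"tx": 0.012,"ty": 0,"tz": 0,"ax": 0,"ay": 0,"az": 0},
  {"gripper": 0.4,"tx": 0.01,"ty": 0,"tz": 0,"ax": 0,"ay": 0,"az": 0},
  {"gripper": 0.4,"tx": 0.008,"ty": 0,"tz": 0,"ax": 0,"ay": 0,"az": 0},
  {"gripper": 0.4,"tx": 0.006,"ty": 0,"tz": 0,"ax": 0,"ay": 0,"az": 0},
  {"gripper": 0.4,"tx": 0.004,"ty": 0,"tz": 0,"ax": 0,"ay": 0,"az": 0},
  {"gripper": 0.4,"tx": 0,"ty": 0,"tz": 0,"ax": 0,"ay": 0,"az": 0},
  {"gripper": 0.4,"tx": 0,"ty": 0,"tz": 0,"ax": 0,"ay": 0,"az": 0},
])

```text
t: 21.32
ee_pos: [0.5151, 0.1928, 0.0661]
orientation: [0.455, 0.541, -0.455, 0.541]
contact_force: [0.3, 0.5, -0.3]
width: 0.0493
```

play_rows([
  {"gripper": 0.4,"tx": 0.0005,"ty": 0,"tz": 0,"ax": 0,"ay": 0,"az": 0},
  {"gripper": 0.4,"tx": 0.0005,"ty": 0.0003,"tz": 0,"ax": 0,"ay": 0,"az": 0},
  {"gripper": 0.4,"tx": 0,"ty": 0,"tz": 0,"ax": 0,"ay": 0,"az": 0},
])

```text
t: 21.7
ee_pos: [0.5157, 0.1929, 0.0655]
orientation: [0.455, 0.541, -0.455, 0.541]
contact_force: [-2.0, 0.6, 8.1]
width: 0.0495
```

Contact (8 N up), so it is seated. Release.

play_rows([
  {"gripper": 0.55,"tx": 0,"ty": 0,"tz": 0,"ax": 0,"ay": 0,"az": 0},
  {"gripper": 0.6,"tx": 0,"ty": 0,"tz": 0,"ax": 0,"ay": 0,"az": 0},
  {"gripper": 0.65,"tx": 0,"ty": 0,"tz": 0,"ax": 0,"ay": 0,"az": 0},
  {"gripper": 0.75,"tx": 0,"ty": 0,"tz": 0,"ax": 0,"ay": 0,"az": 0},
  {"gripper": 0.85,"tx": 0,"ty": 0,"tz": 0,"ax": 0,"ay": 0,"az": 0},
  {"gripper": 0.85,"tx": 0,"ty": 0,"tz": 0,"ax": 0,"ay": 0,"az": 0},
  {"gripper": 0.85,"tx": -0.015,"ty": 0,"tz": 0,"ax": 0,"ay": 0,"az": 0},
  {"gripper": 0.85,"tx": -0.03,"ty": 0,"tz": 0,"ax": 0,"ay": 0,"az": 0},
  {"gripper": 0.85,"tx": -0.04,"ty": 0,"tz": 0,"ax": 0,"ay": 0,"az": 0},
  {"gripper": 0.85,"tx": -0.05,"ty": 0,"tz": 0,"ax": 0,"ay": 0,"az": 0},
])

```text
t: 22.95
ee_pos: [0.5149, 0.1927, 0.2019]
orientation: [0.455, 0.541, -0.455, 0.541]
contact_force: [-0.0, 0.3, -0.6]
width: 0.0727
```

play_rows([
  {"gripper": 0.85,"tx": -0.04,"ty": -0.02,"tz": 0,"ax": 0,"ay": 0,"az": 0},
  {"gripper": 0.85,"tx": -0.016,"ty": -0.022,"tz": 0,"ax": 0,"ay": 0,"az": 0},
  {"gripper": 0.85,"tx": 0,"ty": 0,"tz": 0,"ax": 0,"ay": 0,"az": 0},
  {"gripper": 0.85,"tx": 0,"ty": 0,"tz": 0,"ax": 0,"ay": 0,"az": 0},
])

```text
t: 23.45
ee_pos: [0.4743, 0.1855, 0.2561]
orientation: [0.455, 0.541, -0.455, 0.541]
contact_force: [0.5, -0.2, 0.3]
width: 0.0726
```

```bash
python3 - <<'E'
from h import *
s,r=pose(); print(s['t'],s['ee_pos'],s['contact_force'])
im=viewer.grab_frame('wrist'); cv2.imwrite('pics/w15.png',cv2.resize(im,(768,576)))
t=viewer.grab_frame('top'); a=cv2.resize(t[130:210,325:395],None,fx=5,fy=5,interpolation=cv2.INTER_CUBIC)
sc=viewer.grab_frame('scene'); b=cv2.resize(sc[160:240,110:190],None,fx=5,fy=5,interpolation=cv2.INTER_CUBIC)
cv2.imwrite('pics/f15.png',np.hstack([a,b]))
print(onz(viewer.get_calibration('wrist'),(0,0),0)[0])
E
```

```text
23.45 [0.47430322 0.18546166 0.25612396] [ 0.52603873 -0.18920375  0.30475519]
0.6235625070293687
```

View pics/w15.png

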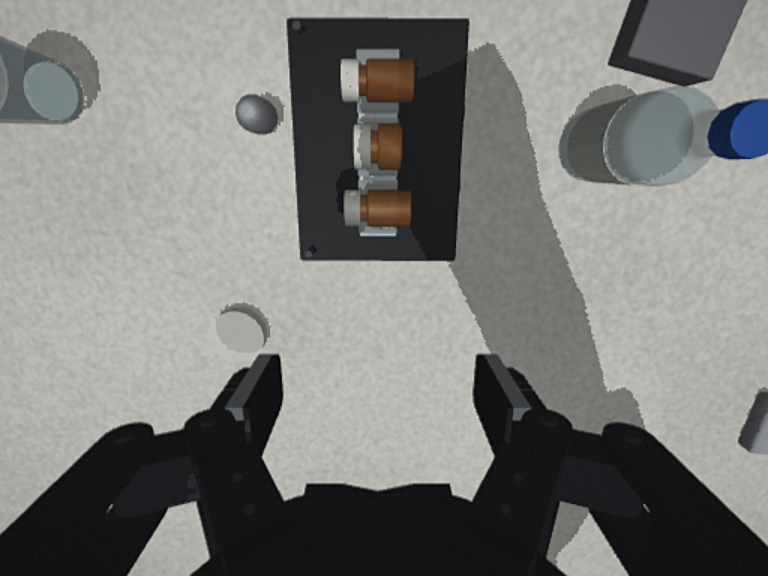

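View pics/f15.png

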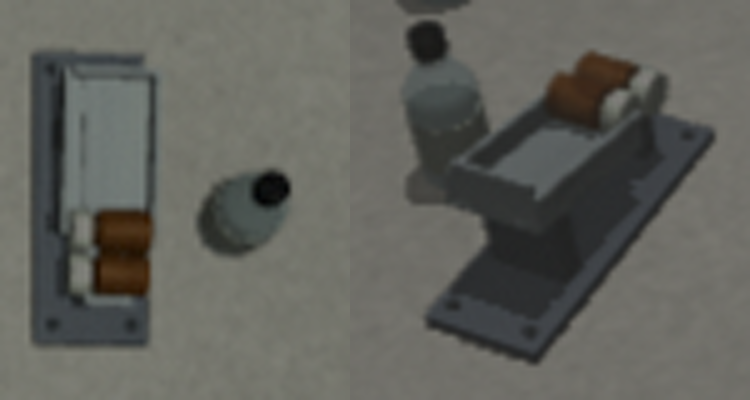

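Both vials lie centred in their cradles. Vial 3 is at the stop with vial 4 behind it, and the short vial has not moved. Now I hand it in.

```bash
python3 -c "
from cell import finish_job; print(finish_job())"
```

```text
the job is handed in; nothing more can be done
None
```

I loaded both empty cradles and handed the job in at about 23.5 s; the hand-in gave no verdict. Vial 1 went into the far cradle and vial 2 into the near one. The short vial was in the middle cradle and I left it there.

- **Placing:** I pinched each vial by its ends and lifted it square to the track. I lowered it until the force reading showed it touching the V (about 16 N for vial 1 and 8 N for vial 2), then opened the gripper.
- **Last checks:** In the last pictures, both vials lie along their cradles and centred on the block by eye. Vial 3 is at the stop with vial 4 touching it. The short vial and the bystanders in view look unmoved. The gripper is clear above the bench with no contact force.
- **Disagreements and refusals:**
  - The stage plate measured 187 mm against the given 190 mm, about 1.5% short. The cradle positions from the plate and from the V grooves still agreed to within about 1 mm.
  - My first two move calls were refused because fields were missing from the rows, and nothing moved.
  - I did not measure the final vial positions by ray casting after release.

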